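# Raise the cabinet window to its working mark

### The arm

A 7-joint arm with a two-finger parallel gripper is mounted at the origin on a cart in front of the work surface, level with it; the furniture and walls round the work are solid. World frame = base frame: x ahead of the robot, y to its left, z up, the work surface at z = 0. Lengths are in m, angles in rad, forces in N, time in s.
With the tool pointing down it reaches from about 0.4 to 0.85 m from the base axis. Payload 6.9 kg.
Tool frame: the origin (TCP) lies where the fingers leave the gripper's body, on its centre line; the fingertips stand 73 mm ahead of it and the grasp point (between the pads) lies 54 mm ahead of it (finger_overhang is the z of the fingertips in the tool frame, in m); z points along the fingers, y is the line along which they close (so a half turn about z gives the same grasp; the last joint's range is limited). The gripper opens to 85 mm and grips with 20 to 120 N. Pads are 22 mm wide; open, the fingers measure 114 mm over their backs; the gripper's body (76 mm by 85 mm) begins 54 mm behind the grasp point. The pads swing forward as they close: fully open they stand 13 mm farther back than shut.
Start: joints at [-1.093, 0.507, -0.238, 1.5, 0.126, 1.149, -0.155], TCP at [0.228, 0.582, 0.304] pointing down, gripper open.
Joint ranges: [-3.08, 3.08], [-0.24, 2.05], [-1.43, 1.35], [0, 2.5], [-1.52, 4.66], [0.17, 1.96], [-2.89, 2.89]. Speed limits (rad/s): [2.39, 2.39, 3.14, 3.14, 3.14, 3.14, 3.14].

### API

Orientations are given as a rotation vector (axis times angle).
In Python, from cell import state, grab_frame, calibration, sign_off, finger_overhang gives the robot as it stands.
- The arm moves only by the tool apply_moves, never from a script. Its argument "increments" is a list of rows, each an object with "rotation": the turn, a rotation vector about the world's x, y, z in degrees, a list of three; "translation": the shift along the world's x, y, z in m, a list of three; "claw": the closure, from -1 (fully open) to 1 (shut), so that 0 is half open. A call has 1 to 5 rows; each row is the pose to reach, as a shift and turn from the pose commanded when the call began; what a row does not reach only later rows make up. A row lasts 1/8 s, in which the tool goes at most 62.5 mm and 10.7 degrees, less where a joint would pass 70% of its speed; a pose out of reach is approached as far as the arm can. A call with a gripper value outside its range is refused whole. The fingers move at their own pace and stop on an object; "squeeze" is the grip in N (left out, the last holds). Time passes only in rows, so rows that repeat a pose let the fingers close. It gives the time, the measured TCP pose, the force, the opening and the grip force at its end, in the units of the state.
- state(): the state, without advancing time (a new reading comes with each control period).
- grab_frame(name): name is "side" or "top"; returns the picture (400x640x3 uint8, blue, green, red); there is no depth.
- calibration(name): a dict with "mtx" (3x3 intrinsics, pixels), "k1" (the pictures are not rectified: a ray, as slopes to the right and down, at radius r is drawn at 1 + k1 r^2 times it, then the intrinsics apply), "xyz" and "orientation" of the camera in the world. Camera axes: x right, y down, z forward; pixel columns grow to the right and rows downward; lengths in m; the calibration is good to about 2 mm. A picture is of the moment at which its call begins. calibration takes no time and is no camera call.
- sign_off(): hands the job in; it is judged then, once.
The state is a dict: "time_s": time; "q": joint angles; "qd": joint speeds; "joint_efforts": joint torques, N m; "eef_pos": TCP position; "ee_rot": TCP orientation; "force": force on the tool from outside, world axes, zero at the start; "ft_torque": the same for the moment, N m; "opening": opening from 0.0 (shut) to 1.0 (fully open); "gripper_force": force on a finger pad.
Only numpy, scipy, OpenCV 4.12 (cv2) and the standard library are available. Lean on these libraries where they do the work, as an engineer would, in place of code of your own. Each camera call takes 0.05 s, during which the arm holds its last target. There are 200 camera calls.

### The job

Open the clear front window of the small glue-drying cabinet to its working height: reach in beneath its projecting black lip with the fingertips and push the window steadily up until the orange pointers on it are level with the white line of the green clip, wherever that clip sits; then take the hand away and leave the window standing there. The yellow clip marks another job's height and does not count. Only push - do not pinch the lip - and leave the things standing in and around the cabinet where they are.

Things in the scene. Friction and masses are not known exactly. Their poses are not given: they have to be found in the camera images.
- cabinet: Grey shallow cabinet fixed to the bench, roughly facing the robot: 90 mm deep, 324 mm wide, 420 mm high (duct stub on top to 450 mm). Origin: centre of its underside; x points level into it from its front, y to its left, z up. Front face at x = -45 mm; opening y = -105 to 105 mm between 25 mm posts. A threshold 30 mm high closes the opening's foot; between it and the lip the front is open.
- sash (a joint): Height of the window in m: 0 fully down, grows as it rises, end stop at 0.13. It is counterweighted (steel weights in the side channels go down as it goes up), stays where it is left, and takes about 2 to 5 N upward to move; it starts 0 to 20 mm up.
- pointer (a point): Midway between the two small orange bars (4 mm high) at the left and right edge of the window, at their mid-height; rises with the window. With the window down it lies 155 mm above the bench, 47 mm in front of the cabinet's origin.
- lip_edge (a point): Middle of the lower front edge of the window's black lip. The lip is a level shelf, 190 mm wide, 14 mm thick, projecting 45 mm from the cabinet's front towards the robot, edges rounded 4 mm; its flat underside is at this height, 110 mm above the bench with the window down. It rises with the window; the pane stands only above the lip.
- lip: The lower, black 10 mm of the lip, whose underside is to be pushed. Its origin is 20 mm above the cabinet's origin when the window is down, not on the lip: use lip_edge.
- lip_top: The grey 4 mm cover on the upper side of the same lip. Origin as for the lip.
- green_clip_line (a point): Middle of the white line on the green clip (27 mm wide, 22 mm high, 8 mm thick) on the front of the left or the right post: the wanted height of the orange pointers. 50 to 115 mm above where the pointers are with the window fully down.
- yellow_clip_line (a point): The same on the yellow clip, on the other post; another job's height, to be ignored.
- glue: White and blue glue bottle with red nozzle, 43 mm wide, 128 mm high, standing loose close to the cabinet's left side; origin: centre of its underside.
- jar: Small clear jar with black lid and green label, 40 mm wide, 105 mm high, standing loose to the right before the cabinet; origin: centre of its underside.
- roll: Black roll of tape lying flat, 62 mm wide, 19 mm high, loose, to the left before the cabinet; origin: centre of its underside.
- cork: Brown cork piece 49 x 120 x 36 mm drying on the cabinet's floor, loose; origin: centre of its underside.

How it is judged:
By the outcome, as a careful person would: the job done as asked, in the order asked, and still so for the second after the job is handed in, with the robot touching nothing.
It also fails if it takes over 45 s, if anything falls off the work surface, if the arm or the gripper's body presses on something with over 40 N, if the wrist force passes 120 N, or if a joint passes its speed limit or range.

## Working session

There is one attempt and no reset: what is moved stays moved. The work goes in short steps, Python scripts to look and compute and a tool call to move; the robot and the scene stay as the last step left them, time stands still between calls to the robot, and variables do not carry over. Pictures are saved under pics/ and viewed, at most 10 in all, crops included, and the job is handed in when it is done.

Besides the shell and the picture viewer there is one more tool, called after "Emit:" by a JSON object that holds its "api" and its "payload", one argument or row to a line. apply_moves: Moves the arm, as the interface text tells. Its arguments: {"type":"object","properties":{"increments":{"type":"array"},"squeeze":{"type":"number"}},"required":["increments"]}

```bash
mkdir -p pics; python3 - <<'E'
from cell import *
import cv2
for n in("side","top"):
    cv2.imwrite(f"pics/{n}0.png",grab_frame(n)); print(n,calibration(n))
print(state(),finger_overhang)
E
```

```text
side {'mtx': array([[374.30375815,   0.        , 322.23058984],
       [  0.        , 374.30375815, 206.66041882],
       [  0.        ,   0.        ,   1.        ]]), 'k1': 0.02036469549110809, 'xyz': array([ 0.09713394, -0.14518187,  0.6119557 ]), 'orientation': array([-2.01868628,  0.74978962, -0.39280464])}
top {'mtx': array([[367.62318403,   0.        , 329.25651618],
       [  0.        , 367.62318403, 201.57451652],
       [  0.        ,   0.        ,   1.        ]]), 'k1': -0.04890324826589318, 'xyz': array([0.02597411, 0.44926004, 0.83040169]), 'orientation': array([-1.7457859 ,  1.91972442, -0.67748959])}
{'time_s': 0.1, 'q': array([-1.09254218,  0.50824512, -0.23749982,  1.50102942,  0.12569111,
        1.14889556, -0.15485633]), 'qd': array([ 0.00047996, -0.00254183,  0.00082426, -0.00233227, -0.00077702,
        0.00041257,  0.00087767]), 'joint_efforts': array([-4.40770367e-03, -6.21844625e+01, -2.19473697e+00, -2.50204843e+01,
        1.24335336e-02,  7.83680531e-03, -1.63765048e-05]), 'eef_pos': array([0.22757194, 0.58173997, 0.30312197]), 'ee_rot': array([-5.82206506e-01, -3.08690862e+00,  2.46770442e-03]), 'force': array([ 0.37454515,  0.05103072, -0.16991334]), 'ft_torque': array([ 0.04940542,  0.0025712 , -0.03778375]), 'gripper_force': 0.0, 'opening': 1.0021196900244016} 0.0726
```

View pics/side0.png

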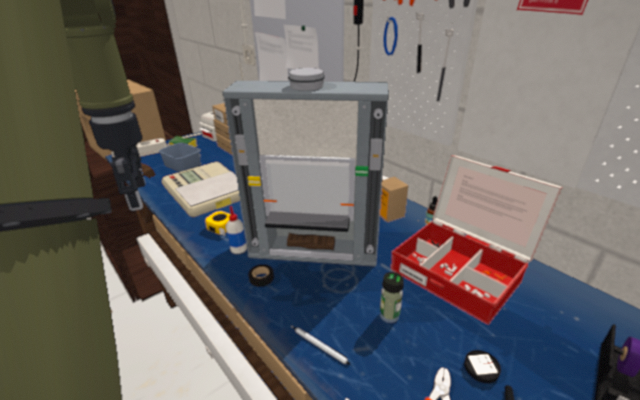

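View pics/top0.png

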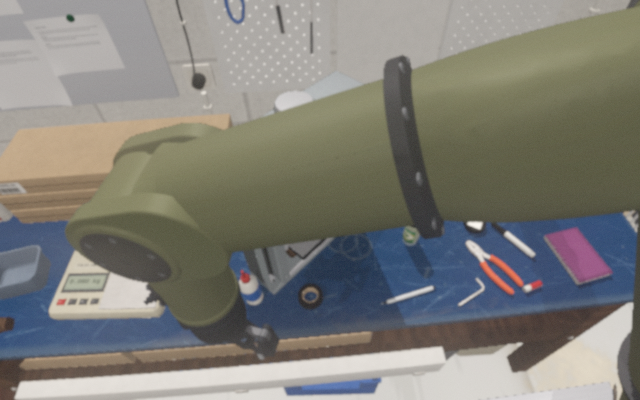

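The side view shows the cabinet from (225,85) to (388,260). The green clip is on the right post near (361,171), the yellow clip on the left near (254,181), the orange pointers near (267,204) and (347,202), and the lip near (306,220). The arm hides the cabinet in the top view. I'll enlarge the side view.

```bash
python3 - <<'E'
import cv2
i=cv2.imread("pics/side0.png")[70:295,200:420]
cv2.imwrite("pics/crop0.png",cv2.resize(i[85:200,20:200],None,fx=4.4,fy=4.4,interpolation=cv2.INTER_CUBIC))
E
```

```text
(no output)
```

View pics/crop0.png

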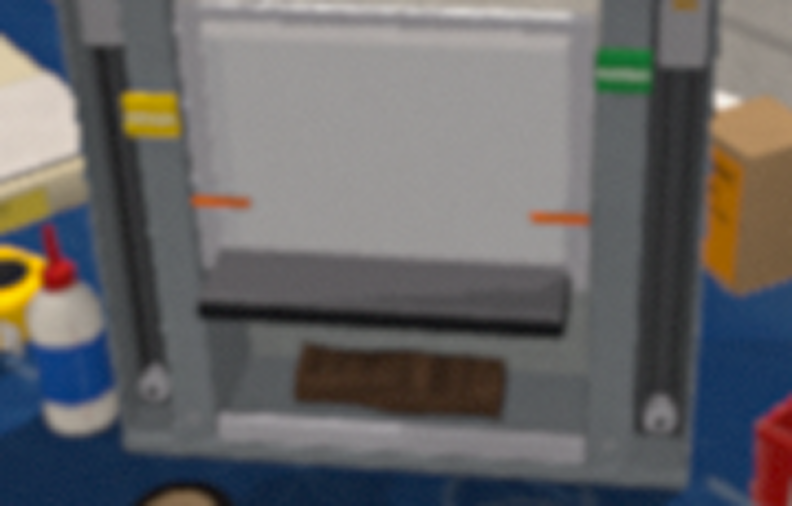

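```bash
cat >h.py <<'E'
import numpy as np,cv2
from cell import *
from scipy.optimize import least_squares
from scipy.spatial.transform import Rotation as R
def proj(n,P):
    c=calibration(n);p=R.from_rotvec(c["orientation"]).inv().apply(np.atleast_2d(P)-c["xyz"])
    s=p[:,:2]/p[:,2:];s=s*(1+c["k1"]*(s**2).sum(1,keepdims=True))
    return s*c["mtx"][0,0]+c["mtx"][:2,2]
def W(p,P):
    P=np.atleast_2d(P);c,s=np.cos(p[2]),np.sin(p[2])
    return np.c_[p[0]+c*P[:,0]-s*P[:,1],p[1]+s*P[:,0]+c*P[:,1],P[:,2]]
def crop(u,v): return (220+(u+.5)/4.4-.5,155+(v+.5)/4.4-.5)
E
python3 - <<'E'
from h import *
obs=np.array([crop(125,450),crop(690,486),crop(200,316),crop(563,333),crop(192,202),crop(588,219),crop(625,74),crop(150,119)])
def model(p):
    s,g,yl,b=p[3:]
    return proj("side",W(p,[[-.045,.162,0],[-.045,-.162,0],[-.09,.095,.111+s],[-.09,-.095,.111+s],[-.047,b,.155+s],[-.047,-b,.155+s],[-.053,-.1175,g],[-.053,.1175,yl]]))
r=least_squares(lambda p:(model(p)-obs).ravel(),[.6,.2,.3,.01,.23,.2,.1],loss="soft_l1")
print(r.x,np.degrees(r.x[2]));print((model(r.x)-obs).round(1))
p=r.x
print("top",proj("side",W(p,[[-.045,.162,.42],[-.045,-.162,.42]])))
print("lip edge",W(p,[-.09,0,.11+p[3]]),"rise",p[4]-.155-p[3])
# objects
def ground(n,uv,z):
    return least_squares(lambda q:(proj(n,[[q[0],q[1],z]])-uv).ravel(),[.5,.2]).x
for n,uv,z in(("glue",crop(80,425),.0),("roll",(261,275),.01),("jar",(391,316),0.)): print(n,ground("side",uv,z))
c=calibration("side");print("IK start tool z",R.from_rotvec(state()["ee_rot"]).as_matrix())
E
```

```text
[0.56807461 0.4661301  0.75345327 0.01884416 0.25851362 0.22397172
 0.10284076] 43.16969222195238
[[-0.1  0. ]
 [-0.7 -0.2]
 [-0.9  0.2]
 [ 0.9  0.8]
 [ 0.3 -0.5]
 [ 0.2 -0.3]
 [-0.2 -0. ]
 [ 0.4 -0. ]]
top [[221.45313413  90.26963985]
 [388.83120286  92.60989529]]
lip edge [[0.50243485 0.40455557 0.12884416]] rise 0.08466946168637488
glue [0.41658775 0.59141932]
roll [0.40797923 0.46336328]
jar [0.55085532 0.18569483]
IK start tool z [[-9.31300077e-01  3.64252480e-01 -5.45975356e-04]
 [ 3.64252888e-01  9.31298876e-01 -1.49584450e-03]
 [-3.63988356e-05 -1.59195320e-03 -9.99998732e-01]]
```

The fit is good to within 1 px. The cabinet yaw is 43°, the sash is about 19 mm up, and it needs about 85 mm of rise. I'll start moving towards the front and turning the tool level, watching the joints.

Emit:
{"api": "apply_moves", "payload": {
  "increments": [
    {"rotation":[0,0,8],"translation":[0.02,-0.03,0.01],"claw":1},
    {"rotation":[0,0,16],"translation":[0.03,-0.06,0.02],"claw":1},
    {"rotation":[0,0,24],"translation":[0.04,-0.09,0.03],"claw":1},
    {"rotation":[0,0,32],"translation":[0.05,-0.12,0.04],"claw":1},
    {"rotation":[0,0,40],"translation":[0.07,-0.15,0.04],"claw":1}
  ]
}}

```text
time_s: 0.72
eef_pos: [0.2974, 0.4314, 0.3444]
ee_rot: [-0.518, 3.098, 0.001]
force: [0.4, -0.0, 0.6]
opening: -0.003
gripper_force: 0.0
```

```bash
cat >>h.py <<'E'
def log():
    s=state()
    open("log.txt","a").write(repr([list(map(float,s[k])) for k in("q","eef_pos","ee_rot")])+"\n")
    print(s["time_s"],s["q"].round(3),s["eef_pos"].round(4),"\n",R.from_rotvec(s["ee_rot"]).as_matrix().round(3).tolist(),s["force"].round(2),s["opening"])
E
echo '[[-1.09254218,0.50824512,-0.23749982,1.50102942,0.12569111,1.14889556,-0.15485633],[0.22757194,0.58173997,0.30312197],[-5.82206506e-01,-3.08690862,2.46770442e-03]]' >log.txt
python3 -c "from h import *;log()"
```

```text
0.725 [-0.723  0.329 -0.405  1.695  0.14   1.145  0.735] [0.2974 0.4314 0.3444] 
 [[-0.946, -0.325, 0.0], [-0.325, 0.946, 0.001], [-0.001, 0.001, -1.0]] [ 0.41 -0.03  0.56] -0.0032364349648922367
```

```bash
cat >>h.py <<'E'
def E(a,t): return R.from_euler(a,t)
def fk(q,k,sg):
    # k: o7,h,L1,L2,L3, a (elbow x offset), b, c (wrist offset)
    o7,h,L1,L2,L3,a,b,c=k;r=E("z",sg[0]*q[0]);p=np.array([0,0,h]);
    r=r*E("y",q[1])*E("z",sg[1]*q[2]);p=p+r.apply([a,0,L1]);r=r*E("y",q[3])
    p=p+r.apply([b,0,0]);r=r*E("z",sg[2]*q[4]);p=p+r.apply([0,0,L2]);r=r*E("y",q[5])
    p=p+r.apply([c,0,0]);r=r*E("z",sg[3]*q[6]+o7);p=p+r.apply([0,0,L3]);return p,r
def data(): return [list(map(np.array,eval(l))) for l in open("log.txt")]
def res(k,sg,D):
    o=[]
    for q,p,w in D:
        P,r=fk(q,k,sg);o+=[*(P-p),*(0.3*(r.inv()*R.from_rotvec(w)).as_rotvec())]
    return np.array(o)
def fit():
    import itertools
    D=data();best=None;out=[]
    for sg in itertools.product((1,-1),repeat=4):
        for o in(0,1.57,3.14,-1.57):
            f=least_squares(lambda k:np.r_[res(k,sg,D),1e-3*np.array(k[5:])],[o,.3,.4,.4,.2,0,0,0])
            out.append((f.cost,sg,f.x))
    return sorted(out,key=lambda t:t[0])
E
python3 -c "
from h import *
for c,s,x in fit()[:3]: print(c,s,x.round(4)); print(res(x,s,data()).round(3))"
```

```text
1.1221101533666529e-07 (-1, -1, -1, -1) [  1.5708 -27.2146   0.2815   0.1306 -26.9772   0.1246  -0.4503  -0.0298]
[-0.  0.  0. -0.  0. -0.  0. -0. -0.  0.  0.  0.]
1.122110153367329e-07 (-1, -1, -1, -1) [  1.5708 -27.2146   0.2815   0.1306 -26.9772   0.1246  -0.4503  -0.0298]
[-0.  0.  0. -0.  0. -0.  0. -0. -0.  0.  0.  0.]
1.122110153378338e-07 (-1, -1, -1, -1) [  1.5708 -27.2146   0.2815   0.1306 -26.9772   0.1246  -0.4503  -0.0298]
[-0.  0.  0. -0.  0. -0.  0. -0. -0.  0.  0.  0.]
```

Emit:
{"api": "apply_moves", "payload": {
  "increments": [
    {"rotation":[7,-7,0],"translation":[0,0,0],"claw":1},
    {"rotation":[14,-14,0],"translation":[0,0,0],"claw":1}
  ]
}}

```text
time_s: 0.98
eef_pos: [0.2983, 0.4317, 0.3439]
ee_rot: [-0.458, 2.805, 0.294]
force: [0.6, -0.5, -0.6]
opening: 0.001
gripper_force: 0.0
```

```bash
python3 -c "from h import *;log()"
```

```text
0.975 [-0.753  0.188 -0.376  1.941  0.276  0.71   0.602] [0.2983 0.4317 0.3439] 
 [[-0.91, -0.338, 0.243], [-0.28, 0.929, 0.243], [-0.307, 0.153, -0.939]] [ 0.6  -0.5  -0.56] 0.0010951276723827723
```

Emit:
{"api": "apply_moves", "payload": {
  "increments": [
    {"rotation":[7,-7,0],"translation":[0,0,0.02],"claw":1},
    {"rotation":[14,-14,0],"translation":[0,0,0.04],"claw":1}
  ]
}}

```text
time_s: 1.23
eef_pos: [0.2977, 0.4315, 0.3839]
ee_rot: [-0.408, 2.496, 0.531]
force: [2.7, 0.1, 0.7]
opening: -0.004
gripper_force: 0.0
```

```bash
python3 -c "
from h import *;log()
for c,s,x in fit()[:1]: print(c,s,x.round(4)); print(res(x,s,data()).round(4))"
```

```text
1.225 [-0.861  0.056 -0.288  2.118  0.679  0.39   0.193] [0.2977 0.4315 0.3839] 
 [[-0.803, -0.391, 0.451], [-0.174, 0.876, 0.45], [-0.571, 0.283, -0.771]] [2.7  0.08 0.66] -0.004472142013103007
7.222413290815949e-05 (-1, -1, -1, -1) [ 1.5708  0.0505  0.6497  0.314   0.2736  0.0292 -0.1073  0.0398]
[-0.001   0.0042 -0.0044 -0.      0.     -0.     -0.0006 -0.006   0.006
  0.      0.      0.     -0.0048  0.0013  0.0002  0.     -0.      0.
  0.      0.0028 -0.0017 -0.      0.      0.    ]
```

```bash
cat >>h.py <<'E'
SG=-1
def fk2(q,v):
    # v: 8 link vectors; linear in v
    v=np.reshape(v,(6,3));r=E("z",-q[0]);p=r.apply(v[0]);r=r*E("y",q[1]);p=p+r.apply(v[1]);r=r*E("z",-q[2]);p=p+r.apply(v[2])
    r=r*E("y",q[3]);p=p+r.apply(v[3]);r=r*E("z",-q[4]);r=r*E("y",q[5]);p=p+r.apply(v[4]);r=r*E("z",-q[6]+np.pi/2);p=p+r.apply(v[5]);return p,r
def fit2():
    D=data();v0=np.array([0,0,.1, 0,0,0, .03,0,.6, -.1,0,.3, .03,0,0, 0,0,.25])
    f=least_squares(lambda v:np.r_[np.concatenate([fk2(q,v)[0]-p for q,p,w in D]),3e-3*(v-v0)],v0);return f.x
E
python3 -c "
from h import *
v=fit2();print(v.reshape(6,3).round(3));
for q,p,w in data():print((fk2(q,v)[0]-p).round(4))"
```

```text
[[ 0.01   0.007  0.238]
 [-0.018  0.007 -0.016]
 [ 0.022 -0.021  0.584]
 [-0.004 -0.021  0.366]
 [ 0.004 -0.004  0.013]
 [ 0.006  0.002  0.263]]
[-0.  0.  0.]
[ 0.0001 -0.     -0.    ]
[-0.0001  0.      0.    ]
[ 0. -0.  0.]
```

```bash
cat >>h.py <<'E'
LO=np.array([-3.08,-.24,-1.43,0,-1.52,.17,-2.89]);HI=np.array([3.08,2.05,1.35,2.5,4.66,1.96,2.89])
CAB=[.56807,.46613,.75345]
def tool(eps,roll,yaw=0):  # roll 0: y = cabinet y-ish
    a=CAB[2]+yaw;x=np.array([np.cos(a)*np.cos(eps),np.sin(a)*np.cos(eps),np.sin(eps)]);y=np.array([-np.sin(a),np.cos(a),0])
    return R.from_matrix(np.c_[np.cross(y,x),y,x])*E("z",roll)
def ik(P,Rt,q0,v):
    f=least_squares(lambda q:np.r_[fk2(q,v)[0]-P,.3*(fk2(q,v)[1].inv()*Rt).as_rotvec(),1e-4*(q-q0)],np.clip(q0,LO+.01,HI-.01),bounds=(LO,HI))
    return f.x,np.abs(f.fun[:6]).max()
def pts(q,v): # elbow, wrist
    v=np.reshape(v,(6,3));z=v.copy();z[3:]=0;w=v.copy();w[4:]=0;return fk2(q,z)[0],fk2(q,w)[0]
E
cat >s.py <<'E'
from h import *
v=fit2();rng=np.random.default_rng(0);cur=data()[-1][0]
for eps in(5,12):
  for roll in(0,np.pi,np.pi/2,-np.pi/2):
    S=[]
    for i in range(14):
        T=tool(np.radians(eps),roll);tip=W(CAB,[-.062,0,.112])[0]
        P=tip-.073*T.as_matrix()[:,2]
        q0=cur if i==0 else rng.uniform(LO,HI);q,e=ik(P,T,q0,v)
        if e<2e-3:
            q2,e2=ik(P+[0,0,.1],T,q,v); S.append((np.abs(q-cur).max(),q,e2,q2))
    S.sort(key=lambda t:t[0])
    for d,q,e2,q2 in S[:2]: print(eps,round(roll,2),"d",round(d,2),q.round(2),"end",round(e2,4),q2.round(2),"marg",np.minimum(q-LO,HI-q).min().round(2),"el",pts(q,v)[0].round(2),"wr",pts(q,v)[1].round(2))
E
python3 s.py
```

```text
5 3.14 d 1.95 [-1.35  2.    1.13  2.5   2.4   1.96 -0.15] end 0.0258 [-1.31  1.83  1.3   2.5   2.62  1.96 -0.11] marg 0.0 el [0.13 0.52 0.02] wr [0.27 0.19 0.08]
5 3.14 d 1.95 [-1.35  2.    1.13  2.5   2.4   1.96 -0.15] end 0.0258 [-1.31  1.83  1.3   2.5   2.62  1.96 -0.11] marg 0.0 el [0.13 0.52 0.02] wr [0.27 0.19 0.08]
12 0 d 3.11 [ 0.22  2.05 -1.36  2.5   3.79  1.47  0.24] end 0.021 [-0.09  1.37 -0.86  2.5   3.68  1.96 -0.52] marg 0.0 el [ 0.51 -0.08 -0.03] wr [0.27 0.19 0.04]
12 0 d 3.18 [-0.05  1.63 -0.86  2.47  3.86  1.96 -0.31] end 0.021 [-0.09  1.37 -0.86  2.5   3.68  1.96 -0.52] marg 0.0 el [0.58 0.04 0.19] wr [0.27 0.19 0.04]
12 3.14 d 1.92 [-1.36  1.98  0.99  2.43  2.23  1.96 -0.06] end 0.0121 [-1.32  1.89  1.21  2.5   2.39  1.96 -0.16] marg 0.0 el [0.13 0.53 0.03] wr [0.27 0.19 0.04]
12 3.14 d 1.92 [-1.36  1.98  0.99  2.43  2.23  1.96 -0.06] end 0.0121 [-1.32  1.89  1.21  2.5   2.39  1.96 -0.16] marg 0.0 el [0.13 0.53 0.03] wr [0.27 0.19 0.04]
12 1.57 d 1.94 [-1.34  2.    1.02  2.44  2.23  1.96  1.47] end 0.0131 [-1.29  1.91  1.26  2.5   2.39  1.96  1.36] marg 0.0 el [0.14 0.52 0.02] wr [0.28 0.18 0.04]
12 1.57 d 1.95 [-1.34  2.01  1.03  2.44  2.23  1.95  1.46] end 0.0131 [-1.29  1.91  1.26  2.5   2.39  1.96  1.36] marg 0.01 el [0.14 0.52 0.02] wr [0.28 0.18 0.04]
12 -1.57 d 1.92 [-1.36  1.97  1.    2.45  2.24  1.96 -1.64] end 0.0153 [-1.32  1.86  1.21  2.5   2.41  1.96 -1.7 ] marg 0.0 el [0.13 0.53 0.04] wr [0.27 0.19 0.05]
12 -1.57 d 1.92 [-1.36  1.97  1.    2.45  2.24  1.96 -1.64] end 0.0153 [-1.32  1.86  1.21  2.5   2.41  1.96 -1.7 ] marg 0.0 el [0.13 0.53 0.04] wr [0.27 0.19 0.05]
```

```bash
cat >s2.py <<'E'
from h import *
v=fit2();rng=np.random.default_rng(0);cur=data()[-1][0];S=[]
obs=[(-.204,-.193,.02,.105),(-.025,.195,.022,.128)]
def segd(a,b,p):
    t=np.clip(np.dot(p-a,b-a)/np.dot(b-a,b-a),0,1);return np.linalg.norm(a+t*(b-a)-p)
def inv(P):
    d=P[:2]-np.array(CAB[:2]);c,s=np.cos(CAB[2]),np.sin(CAB[2]);return np.array([c*d[0]+s*d[1],-s*d[0]+c*d[1],P[2]])
for yaw in range(-80,81,20):
  sgn=1 if yaw<0 else -1
  for eps in(-8,0,8):
    for ty in(0,.05):
      T=tool(np.radians(eps),0,np.radians(yaw));z=T.as_matrix()[:,2];tip=W(CAB,[-.064,sgn*ty,.115])[0];P=tip-.073*z
      # body front rectangle corners plan vs lip
      y=T.as_matrix()[:,1];ok=True
      for k in np.linspace(-.043,.043,9):
        for b in (0,.05):
          c=inv(P+k*y-b*z)
          if (c[0]>-.095 and abs(c[1])<.1) or (c[0]>-.05 and abs(c[1])<.165): ok=False
      a=inv(P)[:2];b=inv(P-.26*z)[:2]
      for o in obs:
        if segd(a,b,np.array(o[:2]))<o[2]+.055: ok=False
      if not ok: continue
      for i in range(8):
        roll=[0,np.pi][i%2]
        q0=cur if i<2 else rng.uniform(LO,HI);q,e=ik(P,T*E("z",roll),q0,v)
        if e>2e-3: continue
        q2,e2=ik(P+[0,0,.1],T*E("z",roll),q,v)
        if e2>2e-3: continue
        m=min(np.minimum(x-LO,HI-x).min() for x in(q,q2))
        S.append((m,yaw,eps,ty,roll,q,q2,np.abs(q-cur)[:6].max(),pts(q,v)))
S.sort(key=lambda t:-t[0])
print(len(S))
for s in S[:16]: print(s[0].round(2),s[1:4],round(s[4],1),s[5].round(2),s[6].round(2),"d",s[7].round(2),"el",s[8][0].round(2),"wr",s[8][1].round(2))
E
python3 s2.py
```

```text
45
0.6 (-60, -8, 0.05) 3.1 [-1.62  1.14  0.43  1.89  1.32  1.08  1.8 ] [-1.63  0.97  0.47  1.9   1.31  1.11  1.96] d 1.09 el [-0.01  0.52  0.48] wr [0.15 0.56 0.15]
0.59 (-60, -8, 0.05) 3.1 [-1.43  1.07  0.13  1.89  1.43  1.34  1.76] [-1.44  0.9   0.15  1.91  1.41  1.36  1.93] d 1.02 el [0.08 0.5  0.51] wr [0.15 0.56 0.15]
0.59 (-60, 8, 0.05) 0 [-1.58  1.28  0.36  1.85  1.37  1.37 -1.47] [-1.6   1.11  0.41  1.91  1.4   1.37 -1.36] d 1.22 el [0.01 0.55 0.4 ] wr [0.15 0.55 0.07]
0.58 (-60, -8, 0.05) 0 [-1.5   1.07  0.23  1.91  1.4   1.25 -1.36] [-1.51  0.89  0.26  1.92  1.38  1.28 -1.19] d 1.01 el [0.05 0.51 0.51] wr [0.15 0.55 0.17]
0.58 (-60, 0, 0.05) 0 [-1.54  1.17  0.3   1.89  1.39  1.32 -1.43] [-1.56  0.99  0.33  1.92  1.4   1.33 -1.28] d 1.11 el [0.03 0.53 0.46] wr [0.15 0.55 0.12]
0.55 (-60, 8, 0.05) 3.1 [-1.55  1.29  0.33  1.83  1.38  1.41  1.66] [-1.57  1.12  0.37  1.89  1.41  1.41  1.77] d 1.24 el [0.02 0.56 0.4 ] wr [0.16 0.56 0.06]
0.54 (-60, 0, 0.05) 3.1 [-1.47  1.17  0.19  1.87  1.43  1.41  1.7 ] [-1.49  0.99  0.22  1.91  1.43  1.42  1.84] d 1.12 el [0.06 0.53 0.46] wr [0
[... 755 characters left out ...]
7  1.2   1.37] d 1.19 el [-0.01  0.55  0.42] wr [0.14 0.44 0.11]
0.25 (-40, -8, 0.05) 0 [-1.86  1.39  0.94  2.24  2.14  0.63 -2.24] [-1.87  1.14  0.97  2.25  2.09  0.64 -1.96] d 1.46 el [-0.15  0.55  0.36] wr [0.14 0.43 0.17]
0.24 (-40, 0, 0.05) 0 [-1.75  1.34  0.67  2.22  1.88  0.99 -2.03] [-1.79  1.15  0.77  2.26  1.93  0.94 -1.89] d 1.28 el [-0.09  0.55  0.38] wr [0.14 0.43 0.12]
0.24 (-40, -8, 0.05) 0 [-1.29  1.02 -0.03  2.25  1.9   1.5  -1.68] [-1.29  0.8  -0.04  2.26  1.87  1.43 -1.48] d 1.22 el [0.14 0.48 0.53] wr [0.14 0.43 0.17]
0.24 (-40, 0, 0.05) 0 [-1.44  1.15  0.17  2.22  1.86  1.49 -1.83] [-1.44  0.93  0.18  2.26  1.87  1.44 -1.65] d 1.18 el [0.08 0.52 0.47] wr [0.14 0.43 0.12]
```

```bash
python3 - <<'E'
from h import *
f=least_squares(lambda p:np.r_[(proj("side",p)-[140,238]).ravel(),(proj("top",p)-[17,386]).ravel()],[.1,.6,0.]);print(f.x,f.fun.round(1))
for z in(-.3,-.1,0): print(z,[least_squares(lambda q:(proj(n,[q[0],q[1],z])-u).ravel(),[.1,.4]).x.round(3).tolist() for n,u in(("top",(17,386)),("top",(443,352)),("side",(140,238)),("side",(245,400)),("side",(290,400)),("side",(150,205)))])
v=fit2()
T=tool(np.radians(5),0,np.radians(-60));M=T.as_matrix();print("z",M[:,2],"y",M[:,1])
tip=W(CAB,[-.064,.05,.1])[0];print("tip",tip,"tcp",tip-.073*M[:,2])
cur=R.from_rotvec(state()["ee_rot"])
for r in(0,np.pi): print(np.degrees((T*E("z",r)*cur.inv()).as_rotvec()).round(1))
E
```

```text
[ 0.34229714  1.38422214 -0.34925758] [ 3.  -2.4  0.2  2.7]
-0.3 [[0.337, 1.349], [0.331, 0.085], [0.315, 1.297], [0.29, 0.41], [0.375, 0.335], [0.436, 1.534]]
-0.1 [[0.282, 1.19], [0.277, 0.149], [0.267, 0.981], [0.247, 0.288], [0.314, 0.23], [0.362, 1.166]]
0 [[0.254, 1.11], [0.25, 0.182], [0.243, 0.822], [0.226, 0.227], [0.284, 0.177], [0.325, 0.982]]
z [ 0.95352322 -0.28843948  0.08715574] y [0.28954128 0.95716553 0.        ]
tip [0.48718475 0.45881047 0.1       ] tcp [0.41757755 0.47986655 0.09363763]
[-11.6 -60.6 -45.4]
[-159.5  -20.5   75.8]
```

The rail is well below the bench, so it's no obstacle. A frontal reach is out of range. I'll come in from the left front corner of the lip instead: heading −17° in the world, pitched 5° up, with the fingers closed. I'll turn first, at height.

Emit:
{"api": "apply_moves", "payload": {
  "increments": [
    {"rotation":[-1.45,-7.6,-5.7],"translation":[0,0.014,-0.008],"claw":1},
    {"rotation":[-2.9,-15.2,-11.35],"translation":[0,0.028,-0.016],"claw":1},
    {"rotation":[-4.35,-22.7,-17],"translation":[0,0.042,-0.024],"claw":1},
    {"rotation":[-5.8,-30.3,-22.7],"translation":[0,0.056,-0.032],"claw":1},
    {"rotation":[-7.25,-37.9,-28.4],"translation":[0,0.07,-0.04],"claw":1}
  ]
}}

```text
time_s: 1.85
eef_pos: [0.2972, 0.5029, 0.3436]
ee_rot: [-0.038, 1.974, 0.075]
force: [2.4, -0.5, -0.9]
opening: -0.002
gripper_force: 0.0
```

```bash
cat >n.py <<'E'
from h import *
import sys
log();T=tool(np.radians(5),0,np.radians(-60));s=state()
print("rot left",np.degrees((T*R.from_rotvec(s["ee_rot"]).inv()).as_rotvec()).round(1),"to tcp",(np.array([.4176,.4799,.0936])-s["eef_pos"]).round(4))
E
python3 n.py
```

```text
1.85 [-1.4    0.462 -0.214  2.043  1.423  1.294 -0.929] [0.2972 0.5029 0.3436] 
 [[-0.394, -0.062, 0.917], [0.008, 0.997, 0.07], [-0.919, 0.035, -0.392]] [ 2.44 -0.55 -0.95] -0.0019525803698370741
rot left [ -5.2 -27.8 -20.4] to tcp [ 0.1204 -0.023  -0.25  ]
```

Emit:
{"api": "apply_moves", "payload": {
  "increments": [
    {"rotation":[-1.75,-9.3,-6.8],"translation":[0.005,0.002,-0.04],"claw":1},
    {"rotation":[-3.5,-18.6,-13.6],"translation":[0.01,0.004,-0.08],"claw":1},
    {"rotation":[-5.2,-27.8,-20.4],"translation":[0.015,0.006,-0.12],"claw":1},
    {"rotation":[-5.2,-27.8,-20.4],"translation":[0.02,0.006,-0.17],"claw":1},
    {"rotation":[-5.2,-27.8,-20.4],"translation":[0.02,0.006,-0.22],"claw":1}
  ]
}}

```text
time_s: 2.48
eef_pos: [0.3182, 0.5079, 0.1201]
ee_rot: [0.216, 1.478, -0.238]
force: [0.8, 0.9, 0.3]
opening: 0.005
gripper_force: 0.0
```

```bash
python3 n.py; python3 -c "
from h import *
i=grab_frame('side');cv2.imwrite('pics/side1.png',cv2.resize(i[150:290,170:390],None,fx=3.5,fy=3.5,interpolation=cv2.INTER_CUBIC))"
```

```text
2.475 [-1.522  1.162 -0.023  1.819  1.337  1.712 -1.416] [0.3182 0.5079 0.1201] 
 [[0.077, 0.288, 0.954], [-0.026, 0.958, -0.287], [-0.997, -0.002, 0.081]] [0.81 0.94 0.29] 0.004541187051545957
rot left [ 0.  -0.3 -0.1] to tcp [ 0.0994 -0.028  -0.0265]
```

View pics/side1.png

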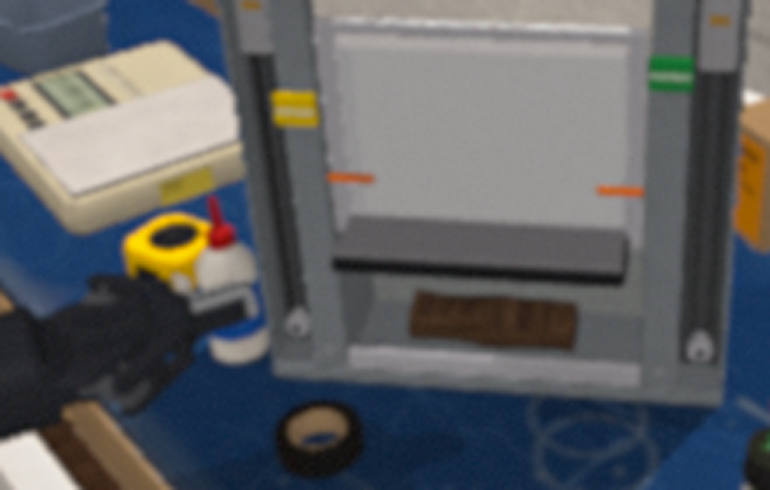

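The gripper is level in front of the bottle, with its tip at crop (250,305), left of the lip and below it. Everything else is undisturbed. I'll lower it and slide it in.

Emit:
{"api": "apply_moves", "payload": {
  "increments": [
    {"rotation":[0,0,0],"translation":[0,0,-0.026],"claw":1},
    {"rotation":[0,0,0],"translation":[0.033,-0.009,-0.026],"claw":1},
    {"rotation":[0,0,0],"translation":[0.066,-0.019,-0.026],"claw":1},
    {"rotation":[0,0,0],"translation":[0.099,-0.028,-0.026],"claw":1},
    {"rotation":[0,0,0],"translation":[0.099,-0.028,-0.026],"claw":1}
  ]
}}

```text
time_s: 3.15
eef_pos: [0.4197, 0.4781, 0.0991]
ee_rot: [0.22, 1.476, -0.24]
force: [0.4, -0.2, -0.4]
opening: 0.002
gripper_force: 0.0
```

```bash
python3 n.py; python3 -c "
from h import *
i=grab_frame('side');cv2.imwrite('pics/side2.png',cv2.resize(i[150:290,200:390],None,fx=4,fy=4,interpolation=cv2.INTER_CUBIC))"
```

```text
3.15 [-1.385  1.199  0.044  1.836  1.481  1.623 -1.46 ] [0.4197 0.4781 0.0991] 
 [[0.079, 0.292, 0.953], [-0.025, 0.956, -0.291], [-0.997, -0.0, 0.083]] [ 0.37 -0.18 -0.38] 0.0017842303607833918
rot left [-0.1 -0.2  0.2] to tcp [-0.0021  0.0018 -0.0055]
```

View pics/side2.png

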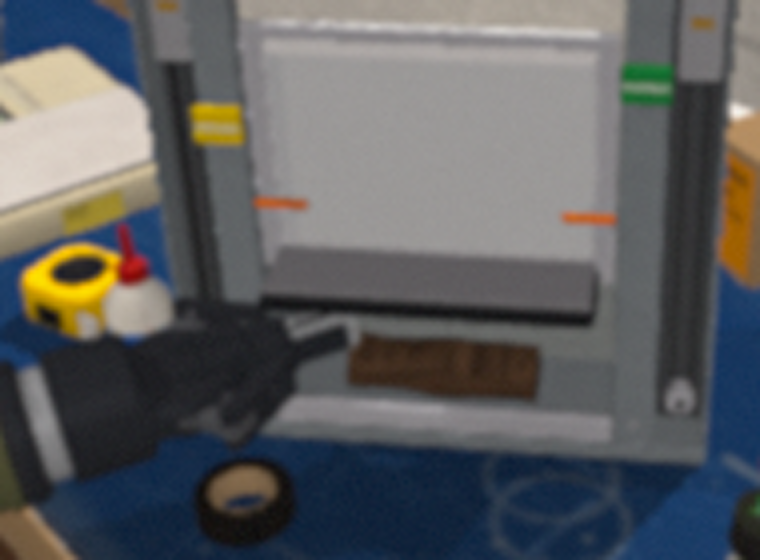

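The fingertip at crop (350,332) is under the lip, the body is outside it, and nothing is touched. I'll back off 6 mm to clear the yellow clip, then push up.

Emit:
{"api": "apply_moves", "payload": {
  "increments": [
    {"rotation":[0,0,0],"translation":[-0.004,-0.004,0],"claw":1},
    {"rotation":[0,0,0],"translation":[-0.004,-0.004,0.008],"claw":1},
    {"rotation":[0,0,0],"translation":[-0.004,-0.004,0.016],"claw":1},
    {"rotation":[0,0,0],"translation":[-0.004,-0.004,0.024],"claw":1},
    {"rotation":[0,0,0],"translation":[-0.004,-0.004,0.032],"claw":1}
  ]
}}

```text
time_s: 3.82
eef_pos: [0.4126, 0.4764, 0.1295]
ee_rot: [0.217, 1.48, -0.236]
force: [-2.3, 0.8, -2.3]
opening: 0.001
gripper_force: 1.5
```

Emit:
{"api": "apply_moves", "payload": {
  "increments": [
    {"rotation":[0,0,0],"translation":[0,0,0.008],"claw":1},
    {"rotation":[0,0,0],"translation":[0,0,0.016],"claw":1},
    {"rotation":[0,0,0],"translation":[0,0,0.024],"claw":1},
    {"rotation":[0,0,0],"translation":[0,0,0.032],"claw":1}
  ]
}}

```text
time_s: 4.32
eef_pos: [0.4131, 0.476, 0.1618]
ee_rot: [0.217, 1.479, -0.236]
force: [-1.9, 1.9, -3.4]
opening: 0.002
gripper_force: 1.5
```

```bash
cat >m.py <<'E'
from h import *
import sys
n=sys.argv[1];log();i=np.mean([grab_frame('side').astype(float) for _ in range(3)],0).astype(np.uint8);cv2.imwrite(f'pics/{n}_full.png',i)
cv2.imwrite(f'pics/{n}.png',cv2.resize(i[150:290,200:390],None,fx=4,fy=4,interpolation=cv2.INTER_CUBIC))
h=cv2.cvtColor(i,cv2.COLOR_BGR2HSV);H=h[...,0];S=h[...,1].astype(int);V=h[...,2]
def blobs(m,box):
    x0,y0,x1,y1=box;k=np.zeros_like(m);k[y0:y1,x0:x1]=m[y0:y1,x0:x1]
    nn,l,st,c=cv2.connectedComponentsWithStats(k.astype(np.uint8));return [(st[j].tolist(),c[j].round(2).tolist()) for j in range(1,nn) if st[j][4]>5]
print("orange",blobs((H>=3)&(H<=14)&(S>130)&(V>120),(255,150,358,235)))
print("green",blobs((H>55)&(H<80)&(S>120),(345,150,380,190)))
def weighted(box,val):
    x0,y0,x1,y1=box;w=val[y0:y1,x0:x1];yy,xx=np.mgrid[y0:y1,x0:x1];return [(w*xx).sum()/w.sum(),(w*yy).sum()/w.sum()]
b=i.astype(float)
# white line in green clip: per column, weak-saturation peak between green rows
print("S cols",S[163:179,358:368].mean(1).round().tolist())
E
python3 m.py a1
```

```text
4.325 [-1.396  1.084  0.044  1.89   1.482  1.628 -1.399] [0.4131 0.476  0.1618] 
 [[0.077, 0.288, 0.955], [-0.024, 0.958, -0.287], [-0.997, -0.001, 0.08]] [-1.85  1.86 -3.4 ] 0.002357455392714806
orange [([261, 180, 13, 3, 24], [267.0, 180.58]), ([341, 184, 13, 2, 25], [347.24, 184.48])]
green [([356, 166, 12, 5, 49], [361.76, 167.8]), ([356, 173, 12, 3, 25], [361.32, 174.36])]
S cols [14.0, 14.0, 51.0, 131.0, 190.0, 208.0, 190.0, 112.0, 59.0, 57.0, 100.0, 172.0, 152.0, 68.0, 18.0, 12.0]
```

View pics/a1.png

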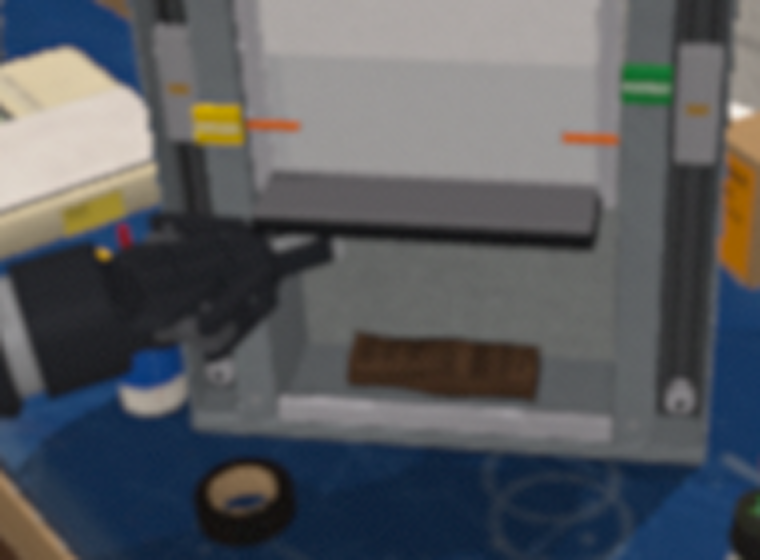

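The window is rising smoothly, with the lip resting on the fingertip at crop (330,245). The pointers are now near the yellow clip's height, and the green line is still above them. I'll compute what remains.

```bash
cat >>m.py <<'E'
L=blobs((H>=3)&(H<=14)&(S>130)&(V>120),(255,150,358,235))
def hz(uv,x): # height & y for a pixel on cabinet plane x
    return least_squares(lambda a:(proj("side",W(CAB,[x,a[0],a[1]]))-uv).ravel(),[0,.2]).x
def cen(score,u0,u1,v0,v1):
    w=np.clip(score[v0:v1,u0:u1],0,None);yy,xx=np.mgrid[v0:v1,u0:u1];return [(w*xx).sum()/w.sum(),(w*yy).sum()/w.sum()]
f=i.astype(float);org=f[...,2]-f[...,0]-40
P=[]
for st,c in L:
    u,vv=int(round(c[0])),int(round(c[1]));P.append(hz(cen(org,u-5,u+6,vv-4,vv+5),-.047))
w=cen(np.minimum(f[...,2],f[...,0])-60,357,367,169,175);g=hz(w,-.053)
print("pointers",np.round(P,4),"green",w,g.round(4),"rise",(g[1]-np.mean([p[1] for p in P])).round(4))
E
python3 m.py a2|tail -1
```

```text
[-0.0879  0.224 ]] green [np.float64(361.5041705282669), np.float64(171.53197405004633)] [-0.1176  0.2583] rise 0.034
```

Emit:
{"api": "apply_moves", "payload": {
  "increments": [
    {"rotation":[0,0,0],"translation":[0,0,0.008],"claw":1},
    {"rotation":[0,0,0],"translation":[0,0,0.016],"claw":1},
    {"rotation":[0,0,0],"translation":[0,0,0.024],"claw":1},
    {"rotation":[0,0,0],"translation":[0,0,0.03],"claw":1},
    {"rotation":[0,0,0],"translation":[0,0,0.03],"claw":1}
  ]
}}

```text
time_s: 5.25
eef_pos: [0.413, 0.4762, 0.1923]
ee_rot: [0.218, 1.478, -0.235]
force: [0.3, 0.2, -0.1]
opening: 0.0
gripper_force: 0.0
```

```bash
python3 m.py a3
```

```text
5.25 [-1.398  1.03   0.048  1.903  1.487  1.63  -1.359] [0.413  0.4762 0.1923] 
 [[0.078, 0.288, 0.954], [-0.023, 0.958, -0.287], [-0.997, 0.0, 0.081]] [ 0.29  0.22 -0.09] 2.2123387657779922e-05
orange [([260, 168, 13, 2, 26], [266.0, 168.5]), ([341, 171, 14, 3, 29], [347.62, 171.62])]
green [([356, 166, 13, 5, 50], [361.96, 167.82]), ([356, 173, 12, 3, 27], [361.0, 174.33])]
S cols [14.0, 15.0, 52.0, 130.0, 190.0, 208.0, 191.0, 114.0, 60.0, 57.0, 101.0, 171.0, 152.0, 68.0, 18.0, 13.0]
pointers [[ 0.0896  0.2544]
 [-0.0893  0.2537]] green [np.float64(361.53345724907064), np.float64(171.53345724907064)] [-0.1177  0.2583] rise 0.0042
```

View pics/a3.png

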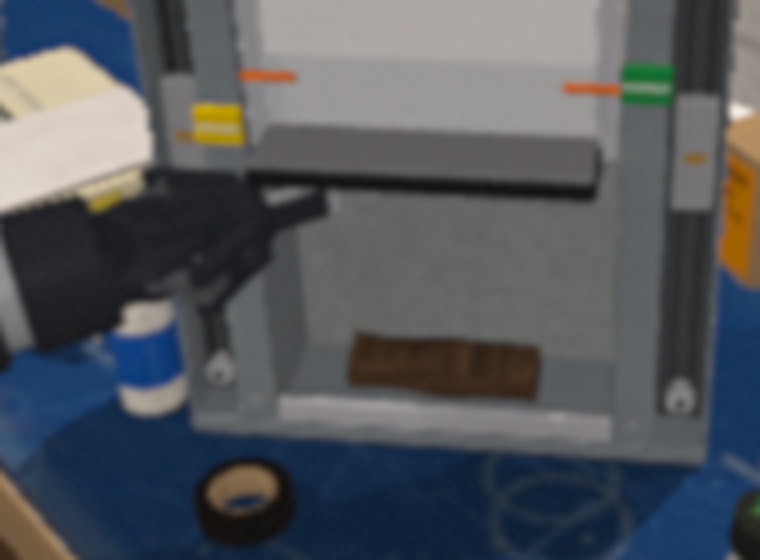

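The pointers are now just under the green line, at crop y 75–88 with the clip line at 87 (it sits 6 mm in front of the pane). About 4.5 mm remains, so I'll go slowly.

Emit:
{"api": "apply_moves", "payload": {
  "increments": [
    {"rotation":[0,0,0],"translation":[0,0,0.001],"claw":1},
    {"rotation":[0,0,0],"translation":[0,0,0.002],"claw":1},
    {"rotation":[0,0,0],"translation":[0,0,0.003],"claw":1},
    {"rotation":[0,0,0],"translation":[0,0,0.004],"claw":1},
    {"rotation":[0,0,0],"translation":[0,0,0.004],"claw":1}
  ]
}}

```text
time_s: 6.02
eef_pos: [0.413, 0.4761, 0.1951]
ee_rot: [0.217, 1.479, -0.236]
force: [-0.5, 0.4, -2.2]
opening: 0.0
gripper_force: 1.3
```

```bash
python3 m.py a4
```

```text
6.025 [-1.398  1.024  0.047  1.905  1.487  1.63  -1.354] [0.413  0.4761 0.1951] 
 [[0.076, 0.288, 0.955], [-0.024, 0.958, -0.287], [-0.997, -0.001, 0.08]] [-0.51  0.36 -2.23] 0.00016101653140485555
orange [([260, 167, 13, 2, 25], [265.76, 167.52]), ([341, 170, 14, 3, 30], [347.73, 170.67])]
green [([356, 166, 13, 5, 51], [362.0, 167.78]), ([356, 173, 12, 3, 26], [361.12, 174.38])]
S cols [14.0, 14.0, 51.0, 131.0, 190.0, 209.0, 191.0, 113.0, 60.0, 57.0, 101.0, 173.0, 153.0, 68.0, 17.0, 12.0]
pointers [[ 0.0894  0.2566]
 [-0.0894  0.2559]] green [np.float64(361.5180055401662), np.float64(171.53277931671283)] [-0.1177  0.2583] rise 0.002
```

Emit:
{"api": "apply_moves", "payload": {
  "increments": [
    {"rotation":[0,0,0],"translation":[0,0,0.001],"claw":1},
    {"rotation":[0,0,0],"translation":[0,0,0.0018],"claw":1},
    {"rotation":[0,0,0],"translation":[0,0,0.0024],"claw":1},
    {"rotation":[0,0,0],"translation":[0,0,0.0024],"claw":1}
  ]
}}

```text
time_s: 6.68
eef_pos: [0.413, 0.4761, 0.1978]
ee_rot: [0.217, 1.479, -0.236]
force: [-0.3, 0.7, -2.4]
opening: -0.002
gripper_force: 1.1
```

```bash
python3 m.py a5
```

```text
6.675 [-1.398  1.02   0.048  1.905  1.487  1.63  -1.35 ] [0.413  0.4761 0.1978] 
 [[0.077, 0.288, 0.955], [-0.024, 0.958, -0.287], [-0.997, -0.001, 0.08]] [-0.28  0.72 -2.38] -0.002188153563517517
orange [([260, 166, 13, 2, 26], [266.0, 166.5]), ([341, 169, 14, 2, 27], [347.74, 169.48])]
green [([356, 166, 13, 5, 51], [362.0, 167.78]), ([356, 173, 12, 3, 25], [361.32, 174.36])]
S cols [14.0, 15.0, 50.0, 131.0, 190.0, 209.0, 191.0, 113.0, 59.0, 57.0, 101.0, 172.0, 153.0, 68.0, 17.0, 13.0]
pointers [[ 0.0892  0.2594]
 [-0.0888  0.2587]] green [np.float64(361.4990723562152), np.float64(171.53432282003712)] [-0.1176  0.2583] rise -0.0008
```

The pointers now match the green line to within about 0.5 mm. I'll lower off the lip and withdraw.

Emit:
{"api": "apply_moves", "payload": {
  "increments": [
    {"rotation":[0,0,0],"translation":[0,0,-0.008],"claw":1},
    {"rotation":[0,0,0],"translation":[0,0,-0.018],"claw":1},
    {"rotation":[0,0,0],"translation":[-0.03,0.009,-0.018],"claw":1},
    {"rotation":[0,0,0],"translation":[-0.07,0.021,-0.018],"claw":1},
    {"rotation":[0,0,0],"translation":[-0.12,0.036,-0.018],"claw":1}
  ]
}}

```text
time_s: 7.45
eef_pos: [0.2928, 0.5114, 0.1793]
ee_rot: [0.218, 1.477, -0.239]
force: [-0.2, 0.9, -0.1]
opening: -0.001
gripper_force: 0.0
```

Emit:
{"api": "apply_moves", "payload": {
  "increments": [
    {"rotation":[0,0,0],"translation":[-0.02,0.006,0.03],"claw":1},
    {"rotation":[0,0,0],"translation":[-0.02,0.006,0.06],"claw":1},
    {"rotation":[0,0,0],"translation":[-0.02,0.006,0.06],"claw":1}
  ]
}}

```text
time_s: 7.82
eef_pos: [0.273, 0.5181, 0.2411]
ee_rot: [0.219, 1.478, -0.235]
force: [-0.1, -0.5, -0.1]
opening: -0.001
gripper_force: 0.0
```

```bash
python3 m.py a6; python3 -c "
from h import *
cv2.imwrite('pics/top2.png',grab_frame('top'))"
```

```text
7.825 [-1.593  0.955 -0.031  1.844  1.289  1.78  -1.251] [0.273  0.5181 0.2411] 
 [[0.078, 0.288, 0.954], [-0.022, 0.958, -0.287], [-0.997, 0.002, 0.081]] [-0.11 -0.48 -0.14] -0.0008771106288674593
orange [([260, 166, 13, 2, 26], [266.0, 166.5]), ([341, 169, 14, 2, 27], [347.74, 169.48])]
green [([356, 166, 13, 5, 52], [362.1, 167.75]), ([356, 173, 12, 3, 25], [361.32, 174.36])]
S cols [14.0, 15.0, 52.0, 131.0, 189.0, 210.0, 192.0, 113.0, 59.0, 57.0, 101.0, 173.0, 152.0, 69.0, 17.0, 13.0]
pointers [[ 0.0892  0.2594]
 [-0.0888  0.2587]] green [np.float64(361.52901998097053), np.float64(171.53568030447192)] [-0.1177  0.2583] rise -0.0008
```

View pics/a6.png

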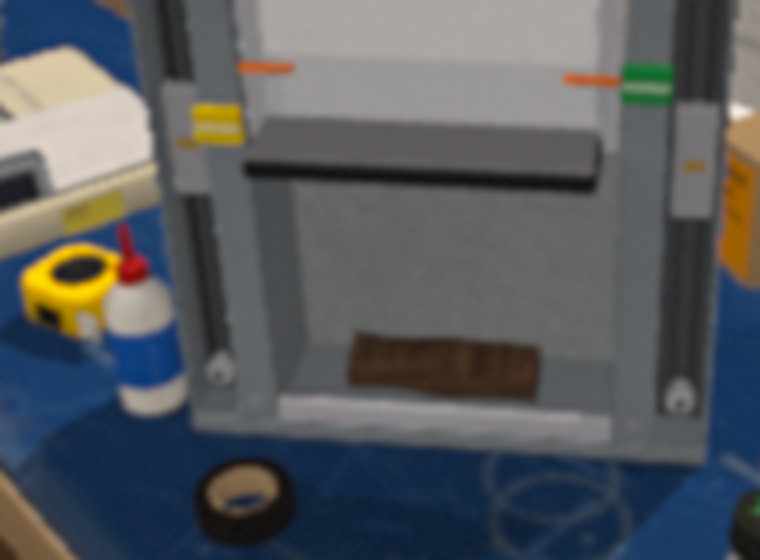

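View pics/top2.png

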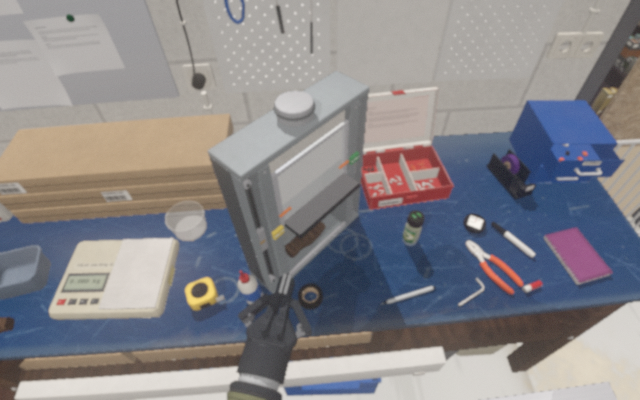

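The hand is clear and the pointers have held at about the green line's height. The bottle, roll, jar and cork are where they started. I'll hand it in.

```bash
python3 -c "
from cell import *
print(sign_off())"
```

```text
the job is handed in; nothing more can be done
None
```

The window stands open with its orange pointers level with the green clip's white line to within about 1 mm by camera; the hand is clear, the loose items are where they were, and the job is handed in.

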